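# Lean the amber filter pane on the drying rack

### The job

Take the amber light-filter pane out of the slotted holder and lean it to dry on the wire rack: lower edge on the rubber strip between the wires and the front lip, about midway along the rack and square to it, its face leaning back against the sloping wires. Let go of it and leave the blue and green panes standing in their slots.

Things in the scene. Friction and masses are not known exactly. Their poses are not given: they have to be found in the camera images.
- amber_pane: Amber (orange) rigid acrylic pane, the one to move, 120 mm wide, 130 tall, 8 thick, 150 g, upright in one of three slots (order varies, 70 mm apart) of a white holder whose grey posts reach 40 mm up it, 1 mm clear on each side. Origin: centre of the underside; z up the pane, y along its width, x its normal; both faces alike. At the start its top is 140 mm above the table.
- blue_pane: Blue rigid acrylic pane, to be left alone, 120 mm wide, 130 tall, 8 thick, 150 g, upright in one of three slots (order varies, 70 mm apart) of a white holder whose grey posts reach 40 mm up it, 1 mm clear on each side. Origin: centre of the underside; z up the pane, y along its width, x its normal; both faces alike. At the start its top is 140 mm above the table.
- green_pane: Green rigid acrylic pane, to be left alone, 120 mm wide, 130 tall, 8 thick, 150 g, upright in one of three slots (order varies, 70 mm apart) of a white holder whose grey posts reach 40 mm up it, 1 mm clear on each side. Origin: centre of the underside; z up the pane, y along its width, x its normal; both faces alike. At the start its top is 140 mm above the table.
- rack: Fixed drying rack. Origin on the table, mid length; z up. Steel tray 180 mm long in y, x -85 to 45, floor at z 10 mm. Five black wires across y -70 to 70 slope 20 deg from vertical, tops to -x: their front plane meets the floor at x 0; they run 75 mm up it. White lip: inner face x 30, top z 24; black rubber strip between. The wires are on the robot's side, the lip beyond; yaw within 0.3 rad.
Things that resemble listed ones, but are neither listed nor needed, are in the scene too. There is more than one size of the amber_pane; the one meant has the size given above.

How it is judged:
At the end, for the whole second after the job is handed in: The amber pane rests still and released on the rack, against the wires: lower edge on the tray floor between wires and lip (rack x -4 to 32 mm, under 20 mm above the table), middle within 30 mm of the rack's middle, width along the rack within 12 degrees, leaning 10 to 36 degrees (x of amber_pane in the frame of rack between -0.004 and 0.032 m and y of amber_pane in the frame of rack between -0.03 and 0.03 m and z of amber_pane in the frame of rack below 0.02 m and angle between amber_pane's own z axis and vertical between 0.17 and 0.64 rad and angle between the y axis of amber_pane and the y axis of rack, either way round below 0.21 rad and contact force between amber_pane and rack above 0.2 N and linear speed of amber_pane below 0.02 m/s and angular speed of amber_pane below 0.1 rad/s); the robot touches nothing.
It fails at once if the blue pane is pulled or knocked out of its place (more than 30 mm or 20 degrees) (distance of blue_pane from where it was at the start of the episode above 0.03 m or angle between blue_pane's own z axis and vertical above 0.35 rad).
It fails at once if the green pane is pulled or knocked out of its place (more than 30 mm or 20 degrees) (distance of green_pane from where it was at the start of the episode above 0.03 m or angle between green_pane's own z axis and vertical above 0.35 rad).
It also fails if it takes over 45 s, if anything falls off the work surface, if the arm or the gripper's body presses on something with over 40 N, if the wrist force passes 120 N, or if a joint passes its speed limit or range.

### The arm

A 6-joint arm with a two-finger parallel gripper is mounted at the origin on the work surface. World frame = base frame: x ahead of the robot, y to its left, z up, the work surface at z = 0. Lengths are in m, angles in rad, forces in N, time in s.
With the tool pointing down it reaches from about 0.35 to 0.975 m from the base axis. Payload 4.9 kg.
Tool frame: the origin (TCP) lies at the very end of the fingers, on their centre line; the grasp point (between the pads) lies 19 mm behind it (ctrl.grasp_offset is the distance from the TCP to the grasp point, in m); y points along the fingers, z is the direction in which the jaws open and shut, and the axes are right-handed (so a half turn about y gives the same grasp; the last joint's range is limited). The gripper opens to 85 mm and grips with 20 to 120 N. Pads are 22 mm wide; open, the fingers measure 114 mm over their backs; the gripper's body (76 mm by 85 mm) begins 54 mm behind the grasp point. The pads swing forward as they close: fully open they stand 13 mm farther back than shut.
Start: joints at [-1.411, 0.053, 1.613, -0, 1.476, -0.119], TCP at [0.172, -0.601, 0.193] pointing down, gripper open.
Joint ranges: [-3.01, 3.01], [-1.01, 2.22], [0.06, 2.58], [-1.02, 4.17], [0.09, 2.62], [-3.14, 3.14]. Speed limits (rad/s): [2.57, 2.57, 3.14, 3.14, 3.14, 3.14].

### API

Orientations are given as a rotation vector (axis times angle).
In Python, from station import ctrl, eyes, finish_job, find_in, regions_of, pinpoint gives the robot as it stands.
- The arm moves only by the tool play_rows, never from a script. Its argument "moves" is a list of rows, each an object of numbers: "x", "y", "z": the shift along the world's x, y, z in cm; "turn": the turn about the world's z in degrees; "jaw": the finger opening in cm, from 0 to 8.54. A call has 1 to 8 rows; each row shifts and turns the commanded pose from where the row before left it; what a row does not reach is not made up. A row lasts 1/12 s, in which the tool goes at most 41.7 mm and 7.16 degrees, less where a joint would pass 70% of its speed; a pose out of reach is approached as far as the arm can. A call is refused whole if a number of a shift passes 4.17 or a number of a turn 7.16, either way. A call with a gripper value outside its range is refused whole. The fingers move at their own pace and stop on an object; "squeeze" is the grip in N (left out, the last holds). Time passes only in rows, so rows that do not move let the fingers close. It gives the time, the measured TCP pose, the force and the opening at its end, in the units of the state.
- ctrl.get_obs(): the state, without advancing time (a new reading comes with each control period).
- eyes.get_image(name): name is "side" or "top" or "wrist"; returns a dict with "img" (384x512x3 uint8, red, green, blue), "camera_matrix" (3x3 intrinsics, pixels), "cam_to_world" (4x4, takes a point from camera to world coordinates). Camera axes: x right, y up, looking along -z (the intrinsics and any distortion apply to the point x, -y, -z); pixel columns grow to the right and rows downward; lengths in m; the calibration is good to about 2 mm. A picture is of the moment at which its call begins. There is no depth.
- finish_job(): hands the job in, once; it reports no verdict.
Trained networks look in the newest picture that a camera, given by its name, has taken for a name from the list of things; names that differ only in an ending like _2 or _b are one class to them, and where a whole thing is asked for, a point or a joint stands for the part that bears it (a point fixed in the world has none). Each returns a list of dicts, best first, with "score" (0 to 1); they miss things now and then, are a little off and sometimes report something else, mostly with a low value. They report only what shows in the picture. A call takes as long as a camera call. They do not tell look-alikes from the thing itself.
- find_in(camera, query): "point" ([column, row] in pixels, amid what is visible of it).
- regions_of(camera, query): "pixels" (384x512 bool, what is visible of it) and "point" ([column, row] in pixels, amid what is visible of it).
- pinpoint(camera, query): "point" ([column, row] in pixels: a listed point, or the origin of a listed thing).
The state is a dict: "t": time; "q": joint angles; "dq": joint speeds; "effort": joint torques, N m; "tool_pos": TCP position; "tool_rot": TCP orientation; "contact_force": force on the tool from outside, world axes, zero at the start; "wrist_torque": the same for the moment, N m; "opening": finger opening in m.
Only numpy, scipy, OpenCV 4.12 (cv2) and the standard library are available. Lean on these libraries where they do the work, as an engineer would, in place of code of your own. Each camera call takes 0.05 s, during which the arm holds its last target.

## Working session

There is one attempt and no reset: what is moved stays moved. The work goes in short steps, Python scripts to look and compute and a tool call to move; the robot and the scene stay as the last step left them, time stands still between calls to the robot, and variables do not carry over. Pictures are saved under pics/ and viewed, and the job is handed in when it is done.

Besides the shell and the picture viewer there is one more tool, called after ">>>" by a JSON object that holds its "method" and its "body". play_rows: Moves the arm, as the interface text tells. Its arguments: {"type":"object","properties":{"moves":{"type":"array"},"squeeze":{"type":"number"}},"required":["moves"]}

```bash
mkdir -p pics; ls; python3 - <<'E'
from station import ctrl, eyes, find_in, regions_of, pinpoint
import cv2
for n in ["side","top","wrist"]:
    d=eyes.get_image(n); cv2.imwrite(f"pics/{n}0.png",d["img"][:,:,::-1])
    print(n,d["camera_matrix"].tolist(),d["cam_to_world"].round(3).tolist())
    for q in ["amber_pane","blue_pane","green_pane","rack"]:
        print(q,[(r["point"],round(r["score"],2),int(r["pixels"].sum())) for r in regions_of(n,q)],[(r["point"],round(r["score"],2)) for r in pinpoint(n,q)])
print(ctrl.get_obs())
E
```

```text
pics
side [[380.05899367418186, 0.0, 250.6024010317891], [0.0, 380.05899367418186, 191.45142314553524], [0.0, 0.0, 1.0]] [[-0.944, 0.148, -0.295, 0.224], [-0.33, -0.466, 0.821, 0.694], [-0.016, 0.872, 0.489, 0.501], [0.0, 0.0, 0.0, 1.0]]
amber_pane [([223.3, 141.6], 0.91, 801), ([324.0, 172.4], 0.84, 766), ([261.5, 113.3], 0.69, 1782)] [([323.1, 204.8], 0.88), ([260.3, 147.8], 0.74), ([227.3, 168.1], 0.6)]
blue_pane [([246.8, 149.1], 0.8, 832)] [([248.3, 170.3], 0.63)]
green_pane [([267.8, 151.8], 0.94, 776)] [([267.1, 175.4], 0.75)]
rack [([183.4, 270.4], 0.72, 4619)] [([176.5, 269.5], 0.73)]
top [[441.83647911452215, 0.0, 249.07398366391504], [0.0, 441.83647911452215, 183.32845097312793], [0.0, 0.0, 1.0]] [[0.001, 0.993, -0.121, 0.37], [-1.0, 0.002, 0.007, -0.068], [0.007, 0.121, 0.993, 1.189], [0.0, 0.0, 0.0, 1.0]]
amber_pane [([321.8, 129.3], 0.95, 724), ([395.5, 152.9], 0.8, 1793), ([274.2, 248.5], 0.59, 515)] [([381.3, 157.9], 0.81), ([270.1, 248.6], 0.75), ([315.8, 136.1], 0.62)]
blue_pane [([316.0, 158.6], 0.83, 573)] [([309.4, 159.1], 0.56)]
green_pane [([309.7, 183.9], 0.7,
[... 327 characters left out ...]
r_pane [] []
blue_pane [] []
green_pane [] []
rack [] []
{'t': 1.35, 'q': array([-1.41099215e+00,  5.26818112e-02,  1.61290076e+00, -1.60009764e-06,
        1.47603164e+00, -1.18998050e-01]), 'dq': array([-0.00013824,  0.00017528,  0.00080165, -0.00272924,  0.00050351,
       -0.00084959]), 'effort': array([-8.11690461e-04, -3.93678868e+01, -3.70451295e+01, -2.48096530e-04,
        5.50980312e-04,  2.94053550e-06]), 'tool_pos': array([ 0.17199919, -0.6008373 ,  0.1926144 ]), 'tool_rot': array([-0.29074024,  2.0721167 , -2.07207167]), 'contact_force': array([ 0.387242  , -0.13914451, -0.03650647]), 'wrist_torque': array([-0.04016866, -0.02578148, -0.00308062]), 'opening': 0.08532056523634818}
```

```bash
python3 - <<'E'
import cv2
a=cv2.imread("pics/side0.png")[60:350,130:390]; b=cv2.imread("pics/top0.png")[90:290,100:440]
cv2.imwrite("pics/side_crop.png",cv2.resize(a,None,fx=2.06,fy=2.06,interpolation=2)[:600])
cv2.imwrite("pics/top_crop.png",cv2.resize(b,None,fx=2.35,fy=2.35,interpolation=2)[:600,:800])
E
```

```text
(no output)
```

View pics/side0.png

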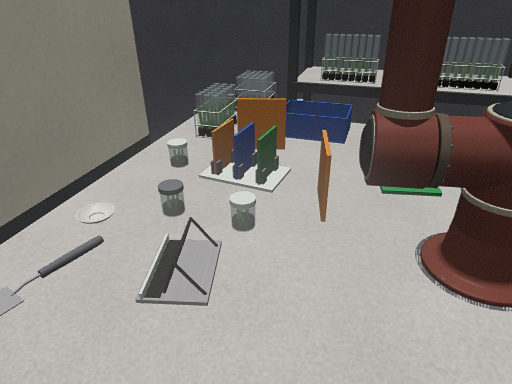

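View pics/side_crop.png

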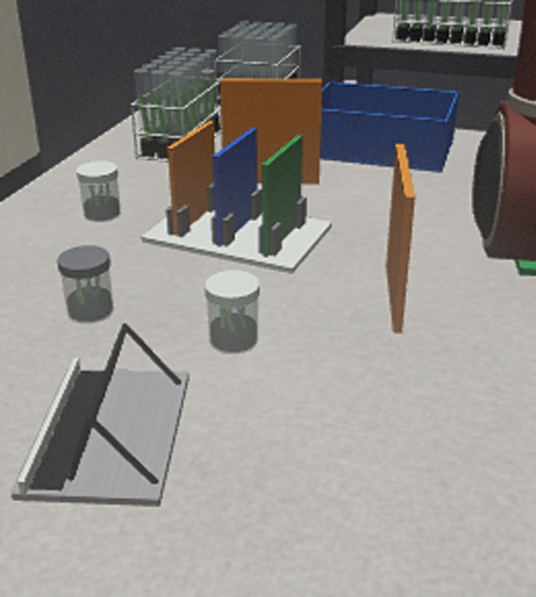

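View pics/top_crop.png

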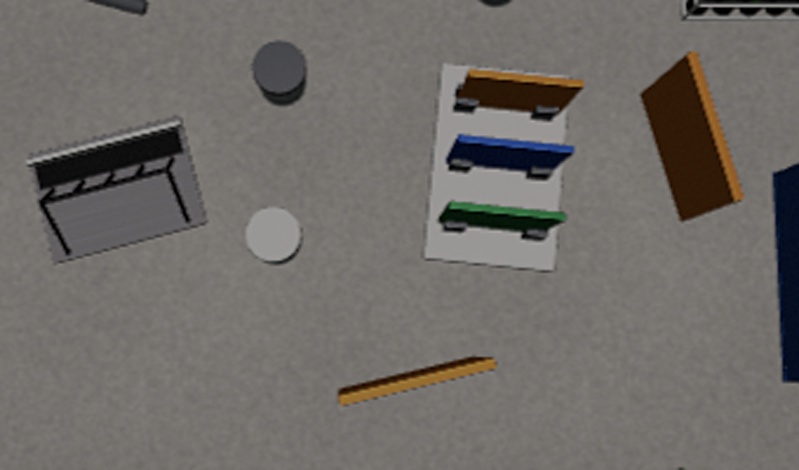

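The candidates for amber are these: A is in the holder slot at side (223,142) / top (322,129). B stands free at side (324,172) / top (274,248). C, the big one, is behind at side (261,113) / top (395,153). A is the only one in the holder, so I'll confirm it in an enlarged crop and measure its corners.

```bash
python3 - <<'E'
import cv2
def crop(f,o,x,y,w,h,s):
    a=cv2.imread(f)[y:y+h,x:x+w]; a=cv2.resize(a,None,fx=s,fy=s,interpolation=cv2.INTER_CUBIC)
    for i in range(0,w,10): cv2.putText(a,str(x+i),(int((i+.5)*s),10),0,.35,(255,255,0),1); cv2.line(a,(int((i+.5)*s),12),(int((i+.5)*s),16),(255,255,0),1)
    for i in range(0,h,10): cv2.putText(a,str(y+i),(0,int((i+.5)*s)),0,.35,(255,255,0),1)
    cv2.imwrite(o,a)
crop("pics/top0.png","pics/tA.png",275,110,80,60,10)
crop("pics/side0.png","pics/sA.png",195,110,90,80,7)
crop("pics/top0.png","pics/tR.png",105,130,90,75,8)
crop("pics/side0.png","pics/sR.png",130,210,100,95,6)
E
```

```text
(no output)
```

View pics/tA.png

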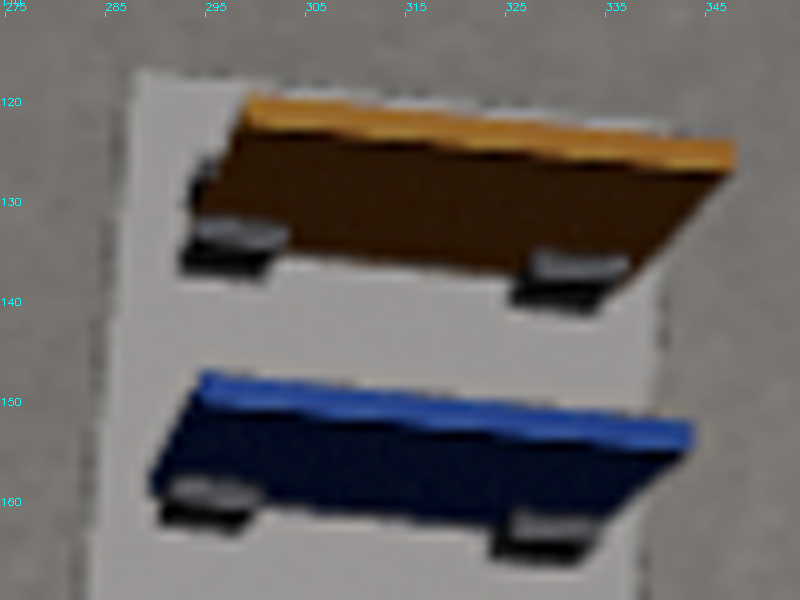

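View pics/sA.png

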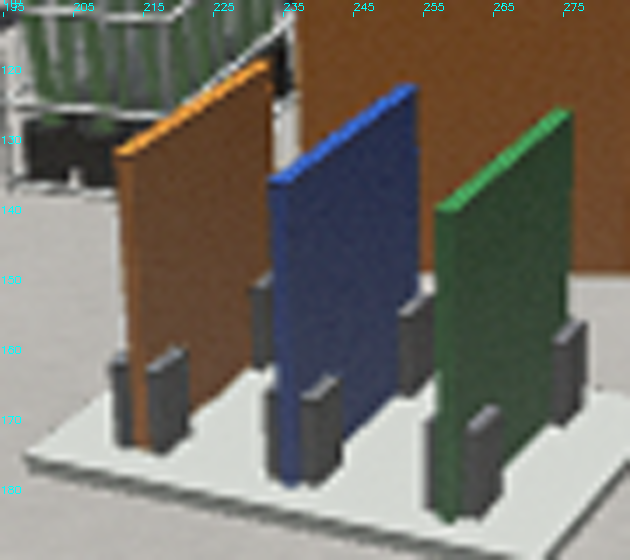

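View pics/tR.png

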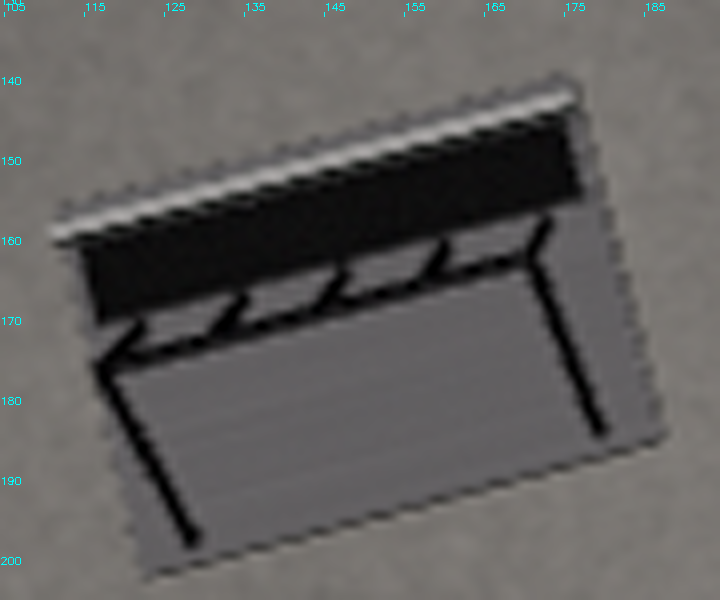

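View pics/sR.png

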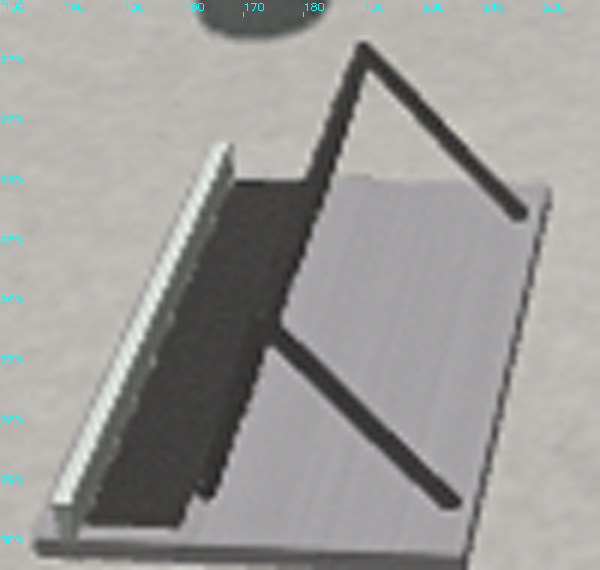

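```bash
cat > h.py <<'E'
import numpy as np
from station import ctrl, eyes
C={}
def cam(n):
    if n not in C:
        d=eyes.get_image(n);C[n]=(d["camera_matrix"],d["cam_to_world"])
    return C[n]
def ray(n,p):
    K,T=cam(n); v=np.linalg.inv(K)@[p[0],p[1],1]; v=T[:3,:3]@[v[0],-v[1],-v[2]]
    return T[:3,3],v/np.linalg.norm(v)
def atz(n,p,z):
    o,v=ray(n,p); return o+v*(z-o[2])/v[2]
def tri(a,b):
    A=0;B=0
    L=[]
    for n,p in (a,b):
        o,v=ray(n,p);M=np.eye(3)-np.outer(v,v);A=A+M;B=B+M@o;L.append((o,M))
    x=np.linalg.solve(A,B); return x,[np.linalg.norm(M@(x-o)) for o,M in L]
E
python3 - <<'E'
from h import *
np.set_printoptions(precision=4,suppress=True)
from scipy.spatial.transform import Rotation as R
for k,a,b in [("pane+y",(299,120.7),(212.4,130.9)),("pane-y",(347.9,125.2),(232.6,118.6)),("wire+y",(117.4,175.1),(175.8,263.7)),("wire-y",(170.8,162.3),(190,217.3))]:
    print(k,*tri(("top",a),("side",b)))
A=atz("top",(299,120.7),.14);B=atz("top",(347.9,125.2),.14);print("pane z.14",A,B,(A+B)/2,np.linalg.norm(A-B),np.degrees(np.arctan2(*(B-A)[:2])))
A=atz("top",(299-.6,120.7+27),.14)
A=atz("top",(117.4,175.1),.0805);B=atz("top",(170.8,162.3),.0805);print("wires",(A+B)/2,np.linalg.norm(A-B),np.degrees(np.arctan2(-(B-A)[0],(B-A)[1])))
def rack(L,z,xr,nm):
    A=atz("top",L[0],z);B=atz("top",L[1],z);d=(A-B);l=np.linalg.norm(d);d/=l
    n=np.array([d[1],-d[0],0]);print(nm,"yaw",np.degrees(np.arctan2(-d[0],d[1])),"len",l,"origin",((A+B)/2-n*xr))
rack([(117.4,175.1),(170.8,162.3)],.0805,-.0276,"wires")
rack([(117,169.8),(177.4,153.9)],.011,0,"strip near")
rack([(123.3,201.8),(187.3,184.3)],.01,-.085,"tray back")
rack([(111,159),(176.3,141.5)],.024,.030,"lip inner")
o=ctrl.get_obs();print(R.from_rotvec(o["tool_rot"]).as_matrix(),o["t"])
E
```

```text
pane+y [ 0.6506 -0.1966  0.141 ] [np.float64(3.9725144831071706e-05), np.float64(3.972514483117585e-05)]
pane-y [ 0.6398 -0.3163  0.1385] [np.float64(0.0005957391315863126), np.float64(0.0005957391315865209)]
wire+y [0.5229 0.2575 0.0745] [np.float64(0.0028719681660173777), np.float64(0.0028719681660173742)]
wire-y [0.5592 0.1238 0.0787] [np.float64(0.001228021657092035), np.float64(0.0012280216570917917)]
pane z.14 [ 0.6509 -0.1968  0.14  ] [ 0.6399 -0.3157  0.14  ] [ 0.6454 -0.2563  0.14  ] 0.11945303950995007 -174.75655054298437
wires [0.5412 0.19   0.0805] 0.13807570051726753 -166.1584689351822
wires yaw 13.841531064817778 len 0.13807570051726753 origin [0.568  0.1966 0.0805]
strip near yaw 15.17108549178823 len 0.16721862314491626 origin [0.5707 0.1984 0.011 ]
tray back yaw 15.565290265772251 len 0.1762690282275047 origin [0.5682 0.1973 0.01  ]
lip inner yaw 15.493848219799071 len 0.1795424089897526 origin [0.571  0.1977 0.024 ]
[[-0.9614  0.      0.2752]
 [-0.2752 -0.     -0.9614]
 [-0.     -1.      0.    ]] 1.45
```

Pane A's top measures 0.140 m and its width 119.5 mm, both as specified, so A is the target, and B and C are not in the holder. Its centre is (0.6455, −0.256) at yaw −5.2°. The rack origin is about (0.570, 0.197) at yaw 15.2°. I'll approach high.

>>> {"method": "play_rows", "body": {"moves": [{"x": 2.96, "y": 2.15, "z": 1.1, "turn": 4.3, "jaw": 5}, {"x": 2.96, "y": 2.15, "z": 1.1, "turn": 4.3, "jaw": 5}, {"x": 2.96, "y": 2.15, "z": 1.1, "turn": 4.3, "jaw": 5}, {"x": 2.96, "y": 2.15, "z": 1.1, "turn": 4.3, "jaw": 5}, {"x": 2.96, "y": 2.15, "z": 1.1, "turn": 4.3, "jaw": 5}, {"x": 2.96, "y": 2.15, "z": 1.1, "turn": 4.3, "jaw": 5}, {"x": 2.96, "y": 2.15, "z": 1.1, "turn": 4.3, "jaw": 5}, {"x": 2.96, "y": 2.15, "z": 1.1, "turn": 4.3, "jaw": 5}], "squeeze": 40}}

```text
t: 2.12
tool_pos: [0.41, -0.4275, 0.2814]
tool_rot: [-0.801, 1.695, -1.696]
contact_force: [1.4, -0.8, -0.3]
opening: 0.0498
```

>>> {"method": "play_rows", "body": {"moves": [{"x": 2.96, "y": 2.15, "z": 0, "turn": 4.3}, {"x": 2.96, "y": 2.15, "z": 0, "turn": 4.3}, {"x": 2.96, "y": 2.15, "z": 0, "turn": 4.3}, {"x": 2.96, "y": 2.15, "z": 0, "turn": 4.3}, {"x": 2.96, "y": 2.15, "z": 0, "turn": 4.3}, {"x": 2.96, "y": 2.15, "z": 0, "turn": 4.3}, {"x": 2.96, "y": 2.15, "z": 0, "turn": 4.3}, {"x": 2.96, "y": 2.15, "z": 0, "turn": 4.3}]}}

```text
invalid input
```

>>> {"method": "play_rows", "body": {"moves": [{"x": 0}, {"x": 0}, {"x": 0}]}}

```text
invalid input
```

```bash
python3 - <<'E'
from h import *
import cv2
from scipy.spatial.transform import Rotation as R
o=ctrl.get_obs();print(o["t"],o["tool_pos"],o["opening"],np.degrees(np.arctan2(*R.from_rotvec(o["tool_rot"]).as_matrix()[[1,0],2])))
d=eyes.get_image("wrist");cv2.imwrite("pics/w1.png",d["img"][:,:,::-1])
K,T=d["camera_matrix"],d["cam_to_world"]
def pr(P):
    p=np.linalg.inv(T)@[*P,1]; p=K@[p[0],-p[1],-p[2]]; return (p[:2]/p[2]).round(1)
for P in [(0.6506,-.1968,.14),(.6399,-.316,.14)]: print(pr(P))
E
```

```text
2.1167 [ 0.41003969 -0.42754894  0.28136841] 0.04979210306896005 -39.416001575763545
[ 310.2 -265.4]
[ 386.2 -101.3]
```

View pics/w1.png

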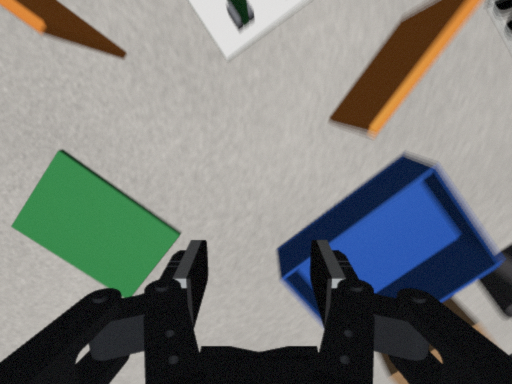

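The calls were refused because the jaw key was missing, so I'll give all the keys from now on. The wrist view shows the green lid, the blue bin and pane C at top right; the holder is at the top (230,15).

>>> {"method": "play_rows", "body": {"moves": [{"x": 2.95, "y": 2.15, "z": 0, "turn": 4.3, "jaw": 5}, {"x": 2.95, "y": 2.15, "z": 0, "turn": 4.3, "jaw": 5}, {"x": 2.95, "y": 2.15, "z": 0, "turn": 4.3, "jaw": 5}, {"x": 2.95, "y": 2.15, "z": 0, "turn": 4.3, "jaw": 5}, {"x": 2.95, "y": 2.15, "z": 0, "turn": 4.3, "jaw": 5}, {"x": 2.95, "y": 2.15, "z": 0, "turn": 4.3, "jaw": 5}, {"x": 2.95, "y": 2.15, "z": 0, "turn": 4.3, "jaw": 5}, {"x": 2.95, "y": 2.15, "z": 0, "turn": 4.1, "jaw": 5}]}}

```text
t: 2.83
tool_pos: [0.646, -0.2557, 0.2805]
tool_rot: [-1.165, 1.276, -1.276]
contact_force: [0.5, -0.6, -0.2]
opening: 0.0496
```

>>> {"method": "play_rows", "body": {"moves": [{"x": 0, "y": 0, "z": 0, "turn": 0, "jaw": 5}, {"x": 0, "y": 0, "z": 0, "turn": 0, "jaw": 5}]}}

```text
t: 3.0
tool_pos: [0.6458, -0.2555, 0.2798]
tool_rot: [-1.165, 1.278, -1.276]
contact_force: [-0.2, -0.1, 0.1]
opening: 0.05
```

```bash
cat > look.py <<'E'
from h import *
import cv2,sys
from scipy.spatial.transform import Rotation as R
def st():
    o=ctrl.get_obs();print(o["t"],o["tool_pos"].round(4),"op",round(o["opening"],4),"ang",np.degrees(np.arctan2(*R.from_rotvec(o["tool_rot"]).as_matrix()[[1,0],2])).round(2),"F",o["contact_force"].round(2))
if __name__=="__main__":
    st()
    for n in sys.argv[2:]:
        d=eyes.get_image(n);cv2.imwrite(f"pics/{n}{sys.argv[1]}.png",d["img"][:,:,::-1])
        if n=="wrist":
            K,T=d["camera_matrix"],d["cam_to_world"]
            for P in [(0.6506,-.1968,.14),(.6399,-.316,.14)]:
                p=np.linalg.inv(T)@[*P,1]; p=K@[p[0],-p[1],-p[2]]; print((p[:2]/p[2]).round(1))
E
python3 look.py 2 wrist
```

```text
3.0 [ 0.6458 -0.2555  0.2798] op 0.05 ang -5.29 F [-0.21 -0.07  0.13]
[257.7 114.2]
[258.2 227.7]
```

View pics/wrist2.png

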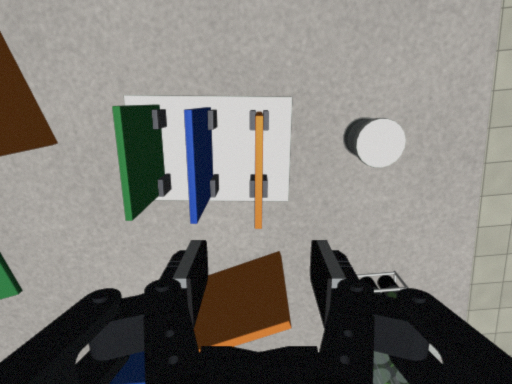

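The pane lies at column 259, rows 113–228, as predicted (258), midway between the fingers. Descending.

>>> {"method": "play_rows", "body": {"moves": [{"x": 0, "y": 0, "z": -3, "turn": 0, "jaw": 5}, {"x": 0, "y": 0, "z": -3, "turn": 0, "jaw": 5}, {"x": 0, "y": 0, "z": -3, "turn": 0, "jaw": 5}, {"x": 0, "y": 0, "z": -2.5, "turn": 0, "jaw": 5}, {"x": 0, "y": 0, "z": -2, "turn": 0, "jaw": 5}, {"x": 0, "y": 0, "z": -2, "turn": 0, "jaw": 5}, {"x": 0, "y": 0, "z": -2, "turn": 0, "jaw": 5}, {"x": 0, "y": 0, "z": 0, "turn": 0, "jaw": 5}]}}

```text
t: 3.72
tool_pos: [0.6407, -0.2567, 0.1001]
tool_rot: [-1.165, 1.288, -1.274]
contact_force: [-0.7, -0.4, -0.8]
opening: 0.05
```

>>> {"method": "play_rows", "body": {"moves": [{"x": 0, "y": 0, "z": 0, "turn": 0, "jaw": 2}, {"x": 0, "y": 0, "z": 0, "turn": 0, "jaw": 1.2}, {"x": 0, "y": 0, "z": 0, "turn": 0, "jaw": 0.4}, {"x": 0, "y": 0, "z": 0, "turn": 0, "jaw": 0.4}, {"x": 0, "y": 0, "z": 0, "turn": 0, "jaw": 0.4}, {"x": 0, "y": 0, "z": 0, "turn": 0, "jaw": 0.4}], "squeeze": 40}}

```text
t: 4.22
tool_pos: [0.6453, -0.2571, 0.1067]
tool_rot: [-1.162, 1.277, -1.28]
contact_force: [0.6, 0.4, -0.5]
opening: 0.004
```

```bash
python3 look.py 3 side
```

```text
4.2167 [ 0.6453 -0.2571  0.1067] op 0.004 ang -5.42 F [ 0.63  0.4  -0.49]
```

View pics/side3.png

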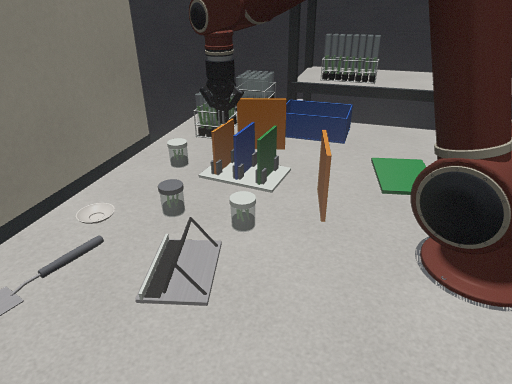

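```bash
python3 look.py 3b wrist top; python3 - <<'E'
import cv2
a=cv2.imread("pics/side3.png")[20:190,150:300];cv2.imwrite("pics/c3.png",cv2.resize(a,None,fx=3.5,fy=3.5,interpolation=2))
a=cv2.imread("pics/top3b.png")[80:220,250:430];cv2.imwrite("pics/c3t.png",cv2.resize(a,None,fx=4,fy=4,interpolation=2))
E
```

```text
4.2667 [ 0.6451 -0.2569  0.1063] op 0.0039 ang -5.42 F [-0.47 -0.02 -0.63]
[257.3 126.6]
[258.7 343.7]
```

View pics/c3.png

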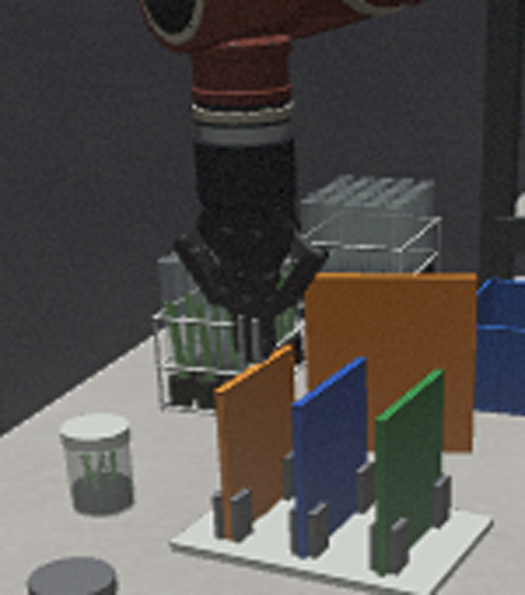

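View pics/wrist3b.png

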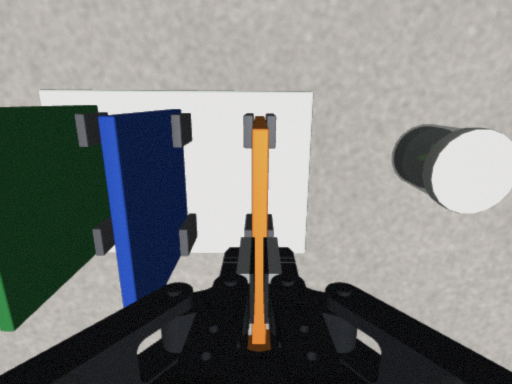

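View pics/c3t.png

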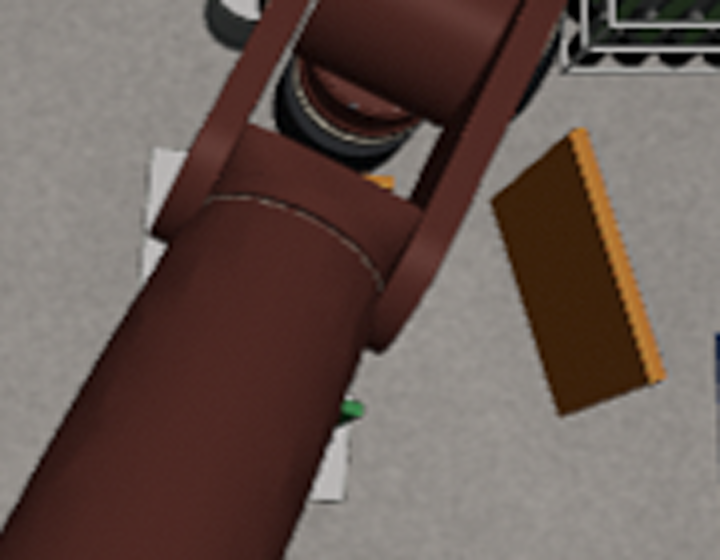

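```bash
python3 - <<'E'
from h import *
import cv2
o=ctrl.get_obs();P=o["tool_pos"]
for n in ["side","wrist"]:
    K,T=cam(n)
    for z in [0,.019,.04]:
        p=np.linalg.inv(T)@[P[0],P[1],P[2]+z,1]; p=K@[p[0],-p[1],-p[2]]; print(n,z,(p[:2]/p[2]).round(1))
a=cv2.imread("pics/side3.png")[90:180,190:270];cv2.imwrite("pics/c3z.png",cv2.resize(a,None,fx=6.5,fy=6.5,interpolation=2))
a=cv2.imread("pics/wrist3b.png")[190:384,180:340];cv2.imwrite("pics/w3z.png",cv2.resize(a,None,fx=3,fy=3,interpolation=2))
E
```

```text
side 0 [223.6 135.7]
side 0.019 [223.3 129.4]
side 0.04 [222.9 122.4]
wrist 0 [258.1 223.3]
wrist 0.019 [258.1 236.1]
wrist 0.04 [258.  253.6]
```

View pics/c3z.png

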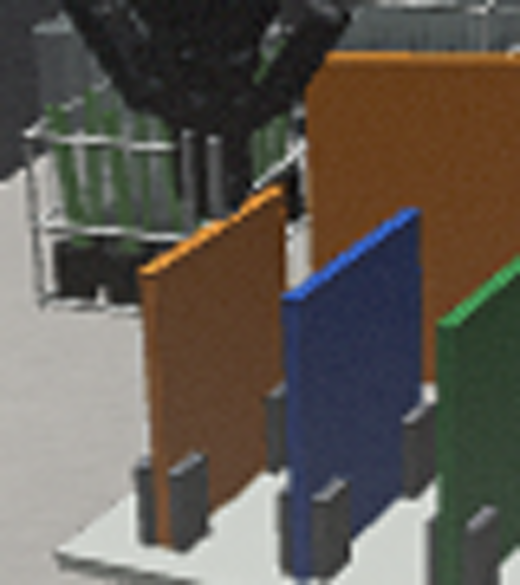

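View pics/w3z.png

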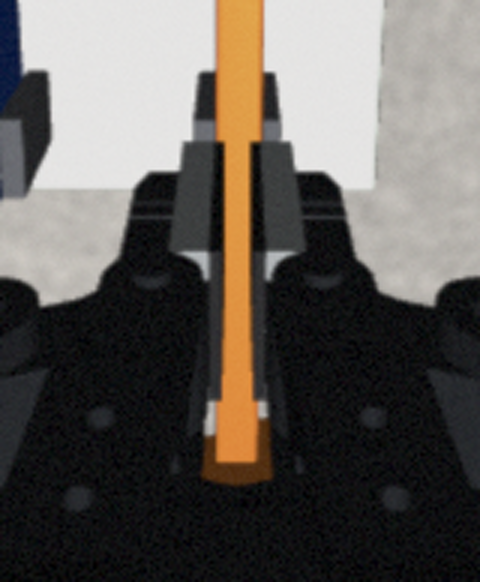

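The opening reads 4 mm, just what was commanded, which is less than the 8 mm pane. The views also disagree with the fingers straddling it normally. I'll command the jaw to 0 to see whether anything stops the fingers.

>>> {"method": "play_rows", "body": {"moves": [{"x": 0, "y": 0, "z": 0, "turn": 0, "jaw": 0}, {"x": 0, "y": 0, "z": 0, "turn": 0, "jaw": 0}, {"x": 0, "y": 0, "z": 0, "turn": 0, "jaw": 0}]}}

```text
t: 4.72
tool_pos: [0.6448, -0.2568, 0.1055]
tool_rot: [-1.163, 1.279, -1.279]
contact_force: [0.3, -0.4, 0.7]
opening: -0.0001
```

```bash
python3 look.py 4 wrist side; python3 - <<'E'
import cv2
from h import *
print(cam("wrist")[1][:3,3])
a=cv2.imread("pics/side4.png")[90:180,190:270];cv2.imwrite("pics/c4z.png",cv2.resize(a,None,fx=6.5,fy=6.5,interpolation=2))
a=cv2.imread("pics/wrist4.png")[190:384,180:340];cv2.imwrite("pics/w4z.png",cv2.resize(a,None,fx=3,fy=3,interpolation=2))
E
```

```text
4.7167 [ 0.6448 -0.2568  0.1055] op -0.0001 ang -5.42 F [ 0.28 -0.41  0.69]
[258. 127.]
[259.3 344.9]
[ 0.65196778 -0.18538685  0.28635033]
```

View pics/w4z.png

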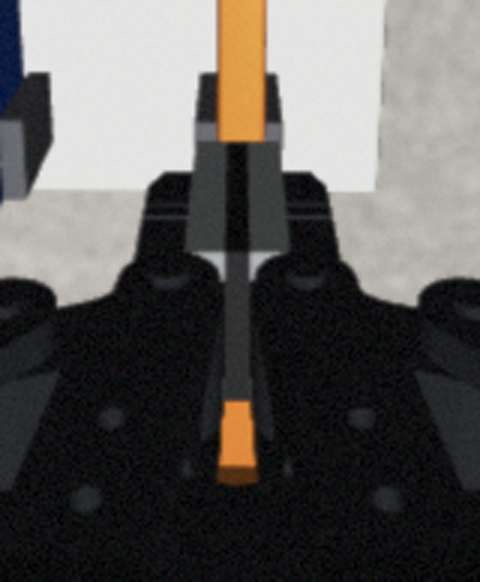

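View pics/c4z.png

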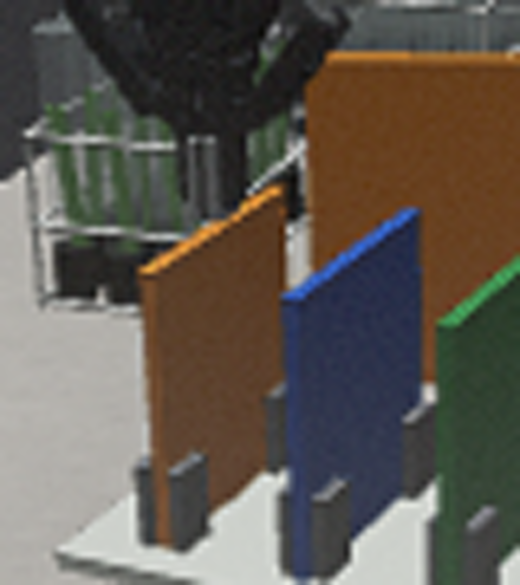

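Nothing is between the fingers. In the wrist crop the closed tips cover the pane's top edge (full-image rows 237–273), so the fingertips really sit above the pane, about 40 mm higher than the reported TCP suggests. I'll open and go down by sight.

>>> {"method": "play_rows", "body": {"moves": [{"x": 0, "y": 0, "z": 1, "turn": 0, "jaw": 5}, {"x": 0, "y": 0, "z": 1, "turn": 0, "jaw": 5}, {"x": 0, "y": 0, "z": 0, "turn": 0, "jaw": 5}, {"x": 0, "y": 0, "z": 0, "turn": 0, "jaw": 5}, {"x": 0, "y": 0, "z": 0, "turn": 0, "jaw": 5}]}}

```text
t: 5.28
tool_pos: [0.6451, -0.257, 0.1263]
tool_rot: [-1.163, 1.278, -1.279]
contact_force: [-0.3, 0.2, 0.2]
opening: 0.0498
```

```bash
python3 look.py 5 wrist side; python3 - <<'E'
import cv2
from h import *
print(cam("wrist")[1][:3,3])
o=ctrl.get_obs();P=o["tool_pos"]; a=cv2.imread("pics/side5.png")
K,T=cam("side")
for z in [0,.04,.08]:
    p=np.linalg.inv(T)@[P[0],P[1],P[2]+z,1]; p=K@[p[0],-p[1],-p[2]]; print(z,(p[:2]/p[2]).round(1))
a=a[60:180,180:280];cv2.imwrite("pics/c5z.png",cv2.resize(a,None,fx=5,fy=5,interpolation=2))
E
```

```text
5.2833 [ 0.6451 -0.257   0.1263] op 0.0498 ang -5.43 F [-0.35  0.17  0.24]
[257.5 123.5]
[258.8 320.1]
[ 0.65183474 -0.18532735  0.30608291]
0 [223.4 129.4]
0.04 [222.7 115.8]
0.08 [221.9 101.8]
```

View pics/wrist5.png

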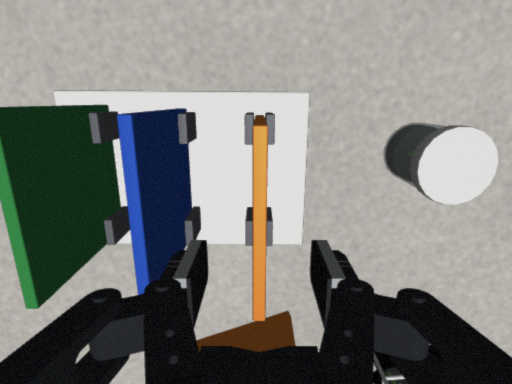

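View pics/c5z.png

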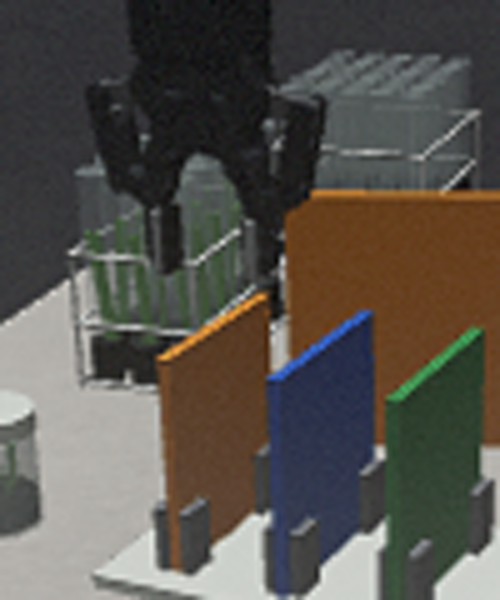

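```bash
python3 - <<'E'
from h import *
np.set_printoptions(precision=4,suppress=True)
o=ctrl.get_obs();print(ctrl.grasp_offset, o["tool_pos"])
for s in [(213,114),(211,113),(215,113)]:
    print(tri(("wrist",(320,241)),("side",s)))
from scipy.spatial.transform import Rotation as R
M=R.from_rotvec(o["tool_rot"]).as_matrix();print(M, o["q"])
print(dir(ctrl))
E
```

```text
0.0187 [ 0.6445 -0.2567  0.125 ]
(array([ 0.6731, -0.2516,  0.1692]), [np.float64(0.00141285735369774), np.float64(0.0014128573536978941)])
(array([ 0.6747, -0.2484,  0.1732]), [np.float64(0.001174444249071315), np.float64(0.0011744442490714514)])
(array([ 0.67  , -0.2516,  0.172 ]), [np.float64(0.0043820564154231564), np.float64(0.004382056415422914)])
[[-0.0946 -0.0008  0.9955]
 [-0.9955  0.0005 -0.0946]
 [-0.0004 -1.     -0.0009]] [-0.4862  0.2572  1.5001  0.      1.3852 -0.3915]
['MotionError', '__class__', '__delattr__', '__dict__', '__dir__', '__doc__', '__eq__', '__format__', '__ge__', '__getattribute__', '__getstate__', '__gt__', '__hash__', '__init__', '__init_subclass__', '__le__', '__lt__', '__module__', '__ne__', '__new__', '__reduce__', '__reduce_ex__', '__repr__', '__setattr__', '__sizeof__', '__str__', '__subclasshook__', '__weakref__', 'get_obs', 'grasp_offset']
```

Triangulating, the open fingertips are at z ≈ 0.17 when the TCP is reported at 0.1255. That puts the real tips about 40 mm above the reported TCP, while x and y agree. I'll descend the extra amount in two steps, with a check between.

>>> {"method": "play_rows", "body": {"moves": [{"x": 0, "y": 0, "z": -1.5, "turn": 0, "jaw": 5}, {"x": 0, "y": 0, "z": -1.5, "turn": 0, "jaw": 5}, {"x": 0, "y": 0, "z": -1, "turn": 0, "jaw": 5}, {"x": 0, "y": 0, "z": 0, "turn": 0, "jaw": 5}]}}

```text
t: 5.92
tool_pos: [0.6419, -0.2554, 0.08]
tool_rot: [-1.166, 1.286, -1.272]
contact_force: [0.0, 0.7, -0.1]
opening: 0.0501
```

```bash
python3 look.py 6 wrist side; python3 - <<'E'
import cv2
a=cv2.imread("pics/side6.png")[60:180,180:280];b=cv2.imread("pics/wrist6.png")[60:,130:390]
cv2.imwrite("pics/c6.png",cv2.hconcat([cv2.resize(a,(417,500),interpolation=2),cv2.resize(b,(380,500))]))
E
```

```text
5.9167 [ 0.6419 -0.2554  0.08  ] op 0.0501 ang -5.43 F [ 0.01  0.75 -0.08]
[264.6 135.1]
[264.7 385.9]
```

View pics/c6.png

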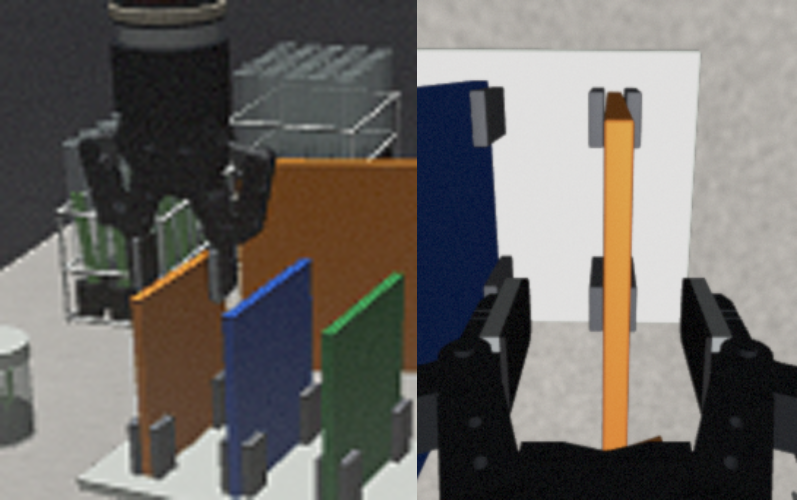

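Now the −x finger stands in front of the amber face and the fingers straddle the pane. I'll go 1.6 cm further down and close.

>>> {"method": "play_rows", "body": {"moves": [{"x": 0, "y": 0, "z": -0.8, "turn": 0, "jaw": 5}, {"x": 0, "y": 0, "z": -0.8, "turn": 0, "jaw": 5}, {"x": 0, "y": 0, "z": 0, "turn": 0, "jaw": 5}, {"x": 0, "y": 0, "z": 0, "turn": 0, "jaw": 2}, {"x": 0, "y": 0, "z": 0, "turn": 0, "jaw": 0.4}, {"x": 0, "y": 0, "z": 0, "turn": 0, "jaw": 0.4}, {"x": 0, "y": 0, "z": 0, "turn": 0, "jaw": 0.4}, {"x": 0, "y": 0, "z": 0, "turn": 0, "jaw": 0.4}], "squeeze": 40}}

```text
t: 6.68
tool_pos: [0.6452, -0.2571, 0.0703]
tool_rot: [-1.163, 1.278, -1.28]
contact_force: [0.3, -0.3, 2.2]
opening: 0.0072
```

```bash
python3 look.py 7
```

```text
6.6833 [ 0.6452 -0.2571  0.0703] op 0.0072 ang -5.43 F [ 0.28 -0.35  2.18]
```

It's gripped at 7.2 mm. Lifting.

>>> {"method": "play_rows", "body": {"moves": [{"x": 0, "y": 0, "z": 1, "turn": 0, "jaw": 0.4}, {"x": 0, "y": 0, "z": 1.5, "turn": 0, "jaw": 0.4}, {"x": 0, "y": 0, "z": 2, "turn": 0, "jaw": 0.4}, {"x": 0, "y": 0, "z": 2.5, "turn": 0, "jaw": 0.4}, {"x": 0, "y": 0, "z": 2.5, "turn": 0, "jaw": 0.4}, {"x": 0, "y": 0, "z": 2.5, "turn": 0, "jaw": 0.4}, {"x": 0, "y": 0, "z": 2.5, "turn": 0, "jaw": 0.4}, {"x": 0, "y": 0, "z": 2.5, "turn": 0, "jaw": 0.4}]}}

```text
t: 7.35
tool_pos: [0.6443, -0.2567, 0.2425]
tool_rot: [-1.163, 1.278, -1.279]
contact_force: [0.2, -0.3, -2.1]
opening: 0.0072
```

```bash
python3 look.py 8 side
```

```text
7.35 [ 0.6443 -0.2567  0.2425] op 0.0072 ang -5.41 F [ 0.2  -0.29 -2.09]
```

View pics/side8.png

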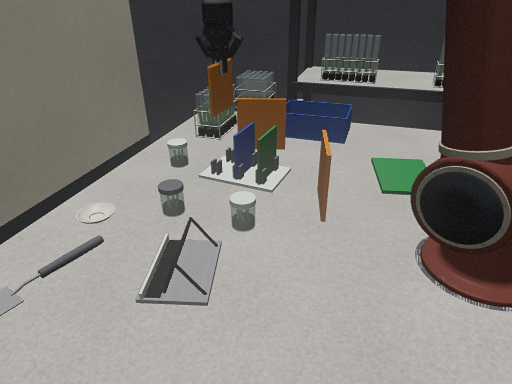

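The pane is clear of the holder, and blue and green are undisturbed. Carrying it over to above the rack.

>>> {"method": "play_rows", "body": {"moves": [{"x": -0.49, "y": 3, "z": 0, "turn": 1.58, "jaw": 0.4}, {"x": -0.49, "y": 3.52, "z": 0, "turn": 1.58, "jaw": 0.4}, {"x": -0.49, "y": 3.52, "z": 0, "turn": 1.58, "jaw": 0.4}, {"x": -0.49, "y": 3.52, "z": 0, "turn": 1.58, "jaw": 0.4}, {"x": -0.49, "y": 3.52, "z": 0, "turn": 1.58, "jaw": 0.4}, {"x": -0.49, "y": 3.52, "z": 0, "turn": 1.58, "jaw": 0.4}, {"x": -0.49, "y": 3.52, "z": 0, "turn": 1.58, "jaw": 0.4}, {"x": -0.49, "y": 3.52, "z": 0, "turn": 1.58, "jaw": 0.4}]}}

```text
t: 8.07
tool_pos: [0.6047, 0.0211, 0.2403]
tool_rot: [-1.267, 1.115, -1.115]
contact_force: [0.5, -0.1, -1.5]
opening: 0.0075
```

>>> {"method": "play_rows", "body": {"moves": [{"x": -0.49, "y": 3.52, "z": 0, "turn": 1.58, "jaw": 0.4}, {"x": -0.49, "y": 3.52, "z": 0, "turn": 1.58, "jaw": 0.4}, {"x": -0.49, "y": 3.52, "z": 0, "turn": 1.58, "jaw": 0.4}, {"x": -0.49, "y": 3.52, "z": 0, "turn": 1.58, "jaw": 0.4}, {"x": -0.49, "y": 3, "z": 0, "turn": 1.58, "jaw": 0.4}, {"x": 0, "y": 1.1, "z": 0, "turn": 0, "jaw": 0.4}, {"x": 0, "y": 0, "z": 0, "turn": 0, "jaw": 0.4}, {"x": 0, "y": 0, "z": 0, "turn": 0, "jaw": 0.4}]}}

```text
t: 8.73
tool_pos: [0.5809, 0.2012, 0.2399]
tool_rot: [-1.324, 1.012, -1.013]
contact_force: [1.0, -0.5, -2.7]
opening: 0.0071
```

```bash
python3 look.py 9 side wrist top
```

```text
8.7333 [0.5809 0.2012 0.2399] op 0.0071 ang 15.15 F [ 0.96 -0.52 -2.71]
[230.3 487.8]
[202.4 544.3]
```

View pics/side9.png

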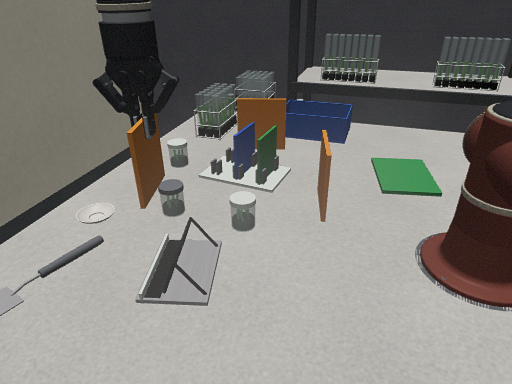

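View pics/wrist9.png

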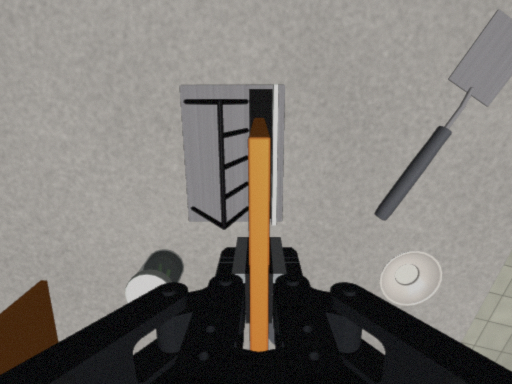

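The wrist view shows the pane (column 259) parallel to the rack and over the strip (columns 249–272, lip at 275), which puts it about 13 mm in rack x. Lowering.

>>> {"method": "play_rows", "body": {"moves": [{"x": 0, "y": 0, "z": -2, "turn": 0, "jaw": 0.4}, {"x": 0, "y": 0, "z": -3, "turn": 0, "jaw": 0.4}, {"x": 0, "y": 0, "z": -3, "turn": 0, "jaw": 0.4}, {"x": 0, "y": 0, "z": -3, "turn": 0, "jaw": 0.4}, {"x": 0, "y": 0, "z": -2.5, "turn": 0, "jaw": 0.4}, {"x": 0, "y": 0, "z": -1.5, "turn": 0, "jaw": 0.4}, {"x": 0, "y": 0, "z": 0, "turn": 0, "jaw": 0.4}, {"x": 0, "y": 0, "z": 0, "turn": 0, "jaw": 0.4}]}}

```text
t: 9.55
tool_pos: [0.5807, 0.2, 0.0888]
tool_rot: [-1.324, 1.015, -1.013]
contact_force: [0.3, 0.5, -0.5]
opening: 0.0077
```

```bash
python3 look.py 10 side wrist;  python3 - <<'E'
import cv2
a=cv2.imread("pics/side10.png")[120:320,90:290];b=cv2.imread("pics/wrist10.png")[:300,130:390]
cv2.imwrite("pics/c10.png",cv2.hconcat([cv2.resize(a,(400,400),interpolation=2),cv2.resize(b,(347,400))]))
E
```

```text
9.55 [0.5807 0.2    0.0888] op 0.0077 ang 15.01 F [ 0.26  0.53 -0.46]
[214.3 699.9]
[174.6 761. ]
```

View pics/c10.png

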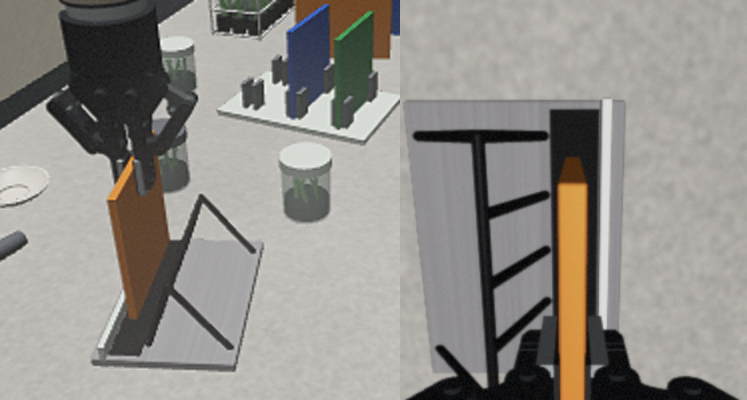

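It's well aligned over the strip. Going down to contact.

>>> {"method": "play_rows", "body": {"moves": [{"x": 0, "y": 0, "z": -0.7, "turn": 0, "jaw": 0.4}, {"x": 0, "y": 0, "z": -0.7, "turn": 0, "jaw": 0.4}, {"x": 0, "y": 0, "z": -0.2, "turn": 0, "jaw": 0.4}, {"x": 0, "y": 0, "z": 0, "turn": 0, "jaw": 0.4}, {"x": 0, "y": 0, "z": 0, "turn": 0, "jaw": 0.4}]}}

```text
t: 10.07
tool_pos: [0.5809, 0.2014, 0.0733]
tool_rot: [-1.323, 1.013, -1.012]
contact_force: [-0.2, -0.1, -1.7]
opening: 0.0073
```

>>> {"method": "play_rows", "body": {"moves": [{"x": 0, "y": 0, "z": -0.1, "turn": 0, "jaw": 0.4}, {"x": 0, "y": 0, "z": -0.1, "turn": 0, "jaw": 0.4}, {"x": 0, "y": 0, "z": 0, "turn": 0, "jaw": 0.4}]}}

```text
t: 10.32
tool_pos: [0.5811, 0.2014, 0.0716]
tool_rot: [-1.323, 1.013, -1.013]
contact_force: [-0.2, 0.1, -2.9]
opening: 0.0075
```

>>> {"method": "play_rows", "body": {"moves": [{"x": 0, "y": 0, "z": -0.1, "turn": 0, "jaw": 0.4}, {"x": 0, "y": 0, "z": -0.1, "turn": 0, "jaw": 0.4}, {"x": 0, "y": 0, "z": 0, "turn": 0, "jaw": 0.4}, {"x": 0, "y": 0, "z": 0, "turn": 0, "jaw": 0.4}]}}

```text
t: 10.65
tool_pos: [0.5815, 0.2015, 0.0703]
tool_rot: [-1.322, 1.012, -1.013]
contact_force: [-0.9, -0.0, 1.1]
opening: 0.0078
```

There is contact (Fz rose by about 3 N). Opening slightly, then walking the top back toward the wires.

>>> {"method": "play_rows", "body": {"moves": [{"x": 0, "y": 0, "z": 0, "turn": 0, "jaw": 1.2}, {"x": 0, "y": 0, "z": 0, "turn": 0, "jaw": 1.8}, {"x": 0, "y": 0, "z": 0, "turn": 0, "jaw": 2.4}, {"x": 0, "y": 0, "z": 0, "turn": 0, "jaw": 3}, {"x": 0, "y": 0, "z": 0, "turn": 0, "jaw": 3.6}, {"x": 0, "y": 0, "z": 0, "turn": 0, "jaw": 3.6}]}}

```text
t: 11.15
tool_pos: [0.5811, 0.2013, 0.0695]
tool_rot: [-1.323, 1.013, -1.013]
contact_force: [-0.0, 0.9, -0.2]
opening: 0.036
```

>>> {"method": "play_rows", "body": {"moves": [{"x": -0.34, "y": -0.09, "z": 0, "turn": 0, "jaw": 3.6}, {"x": -0.34, "y": -0.09, "z": 0, "turn": 0, "jaw": 3.6}, {"x": -0.34, "y": -0.09, "z": 0, "turn": 0, "jaw": 3.6}, {"x": -0.34, "y": -0.09, "z": 0, "turn": 0, "jaw": 3.6}, {"x": -0.34, "y": -0.09, "z": 0, "turn": 0, "jaw": 3.6}, {"x": -0.34, "y": -0.09, "z": 0, "turn": 0, "jaw": 3.6}, {"x": -0.34, "y": -0.09, "z": 0, "turn": 0, "jaw": 3.6}, {"x": -0.34, "y": -0.09, "z": 0, "turn": 0, "jaw": 3.6}]}}

```text
t: 11.82
tool_pos: [0.5535, 0.1941, 0.0696]
tool_rot: [-1.322, 1.013, -1.013]
contact_force: [-0.6, 0.2, -0.2]
opening: 0.0359
```

```bash
python3 look.py 11 side wrist;  python3 - <<'E'
import cv2
a=cv2.imread("pics/side11.png")[120:320,90:290];b=cv2.imread("pics/wrist11.png")[:,130:390]
cv2.imwrite("pics/c11.png",cv2.hconcat([cv2.resize(a,(500,500),interpolation=2),cv2.resize(b,(300,500))]))
E
```

```text
11.8167 [0.5535 0.1941 0.0696] op 0.0359 ang 15.11 F [-0.63  0.23 -0.23]
[248.9 751.1]
[202.1 810.4]
```

View pics/c11.png

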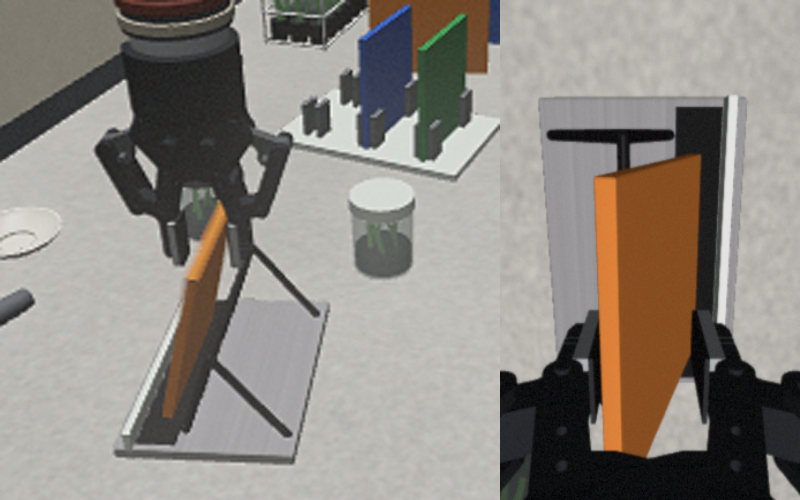

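The pane is tilting back under control, resting on the −x finger. Continuing.

>>> {"method": "play_rows", "body": {"moves": [{"x": -0.34, "y": -0.09, "z": 0, "turn": 0, "jaw": 3.6}, {"x": -0.34, "y": -0.09, "z": 0, "turn": 0, "jaw": 3.6}, {"x": -0.34, "y": -0.09, "z": 0, "turn": 0, "jaw": 3.6}, {"x": -0.34, "y": -0.09, "z": 0, "turn": 0, "jaw": 3.6}, {"x": -0.34, "y": -0.09, "z": 0, "turn": 0, "jaw": 3.6}, {"x": -0.34, "y": -0.09, "z": 0, "turn": 0, "jaw": 3.6}, {"x": -0.34, "y": -0.09, "z": 0, "turn": 0, "jaw": 3.6}, {"x": 0, "y": 0, "z": 0, "turn": 0, "jaw": 3.6}]}}

```text
t: 12.58
tool_pos: [0.5295, 0.1877, 0.0695]
tool_rot: [-1.323, 1.013, -1.013]
contact_force: [0.4, 0.3, -0.0]
opening: 0.036
```

```bash
python3 look.py 12 side wrist;  python3 - <<'E'
import cv2
a=cv2.imread("pics/side12.png")[120:320,90:290];b=cv2.imread("pics/wrist12.png")[:,130:390]
cv2.imwrite("pics/c12.png",cv2.hconcat([cv2.resize(a,(500,500),interpolation=2),cv2.resize(b,(300,500))]))
E
```

```text
12.5833 [0.5295 0.1877 0.0695] op 0.036 ang 15.12 F [ 0.39  0.32 -0.03]
[280.3 750.6]
[229.8 810. ]
```

View pics/c12.png

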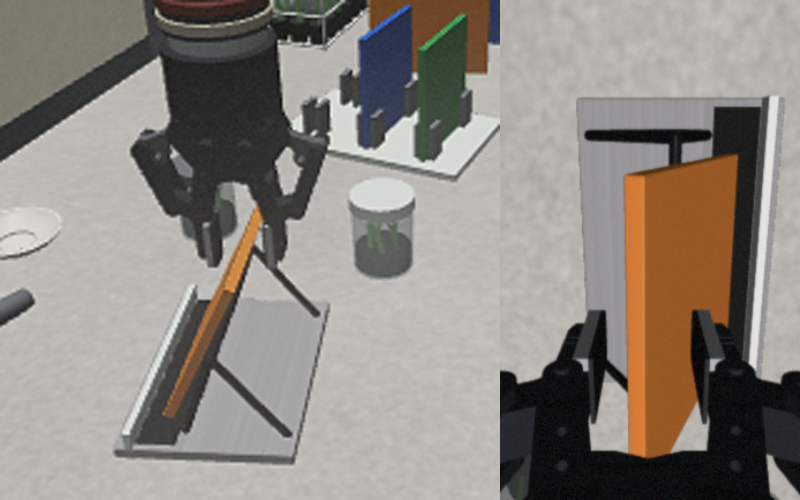

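The pane lies against the wires. Opening wider to clear both fingers, then rising straight up.

>>> {"method": "play_rows", "body": {"moves": [{"x": 0, "y": 0, "z": 0, "turn": 0, "jaw": 4.5}, {"x": 0, "y": 0, "z": 0, "turn": 0, "jaw": 5.5}, {"x": 0, "y": 0, "z": 0.5, "turn": 0, "jaw": 5.5}, {"x": 0, "y": 0, "z": 1, "turn": 0, "jaw": 5.5}, {"x": 0, "y": 0, "z": 2, "turn": 0, "jaw": 5.5}, {"x": 0, "y": 0, "z": 3, "turn": 0, "jaw": 5.5}, {"x": 0, "y": 0, "z": 4, "turn": 0, "jaw": 5.5}, {"x": 0, "y": 0, "z": 4, "turn": 0, "jaw": 5.5}]}}

```text
t: 13.35
tool_pos: [0.5294, 0.1877, 0.2162]
tool_rot: [-1.323, 1.014, -1.012]
contact_force: [0.7, -0.0, 0.8]
opening: 0.0554
```

>>> {"method": "play_rows", "body": {"moves": [{"x": -2, "y": -4, "z": 0, "turn": 0, "jaw": 5.5}, {"x": -1, "y": -4, "z": 0, "turn": 0, "jaw": 5.5}, {"x": 0, "y": -4, "z": 0, "turn": 0, "jaw": 5.5}, {"x": 0, "y": -4, "z": 0, "turn": 0, "jaw": 5.5}, {"x": 0, "y": -4, "z": 0, "turn": 0, "jaw": 5.5}, {"x": 0, "y": 0, "z": 0, "turn": 0, "jaw": 5.5}]}}

```text
t: 13.85
tool_pos: [0.5016, -0.0152, 0.216]
tool_rot: [-1.321, 1.016, -1.021]
contact_force: [0.2, 0.1, 0.9]
opening: 0.0552
```

```bash
python3 look.py 13 side top;  python3 - <<'E'
import cv2
a=cv2.imread("pics/side13.png")[170:310,110:250];b=cv2.imread("pics/top13.png")[125:215,95:200]
cv2.imwrite("pics/c13.png",cv2.resize(a,None,fx=4,fy=4,interpolation=2));cv2.imwrite("pics/t13.png",cv2.resize(b,None,fx=6,fy=6,interpolation=2))
E
```

```text
13.85 [ 0.5016 -0.0152  0.216 ] op 0.0552 ang 14.7 F [0.18 0.15 0.94]
```

View pics/c13.png

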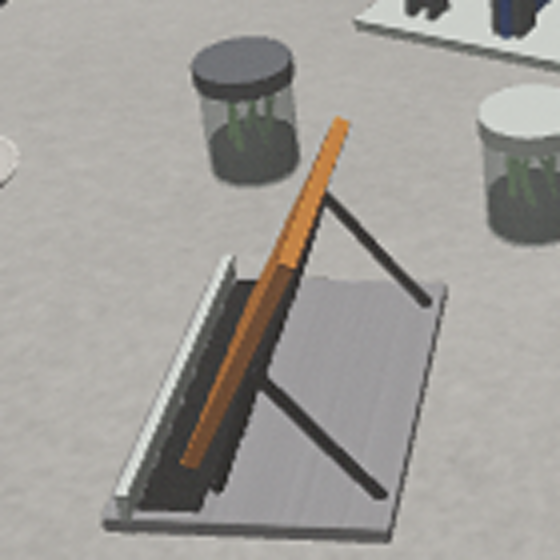

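View pics/t13.png

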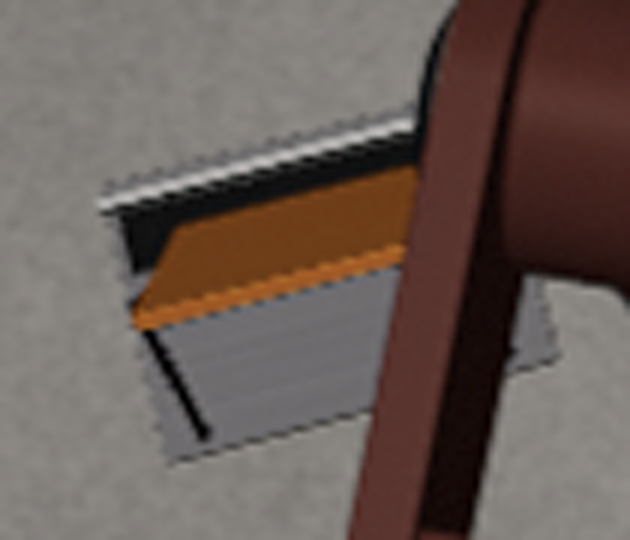

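View pics/side13.png

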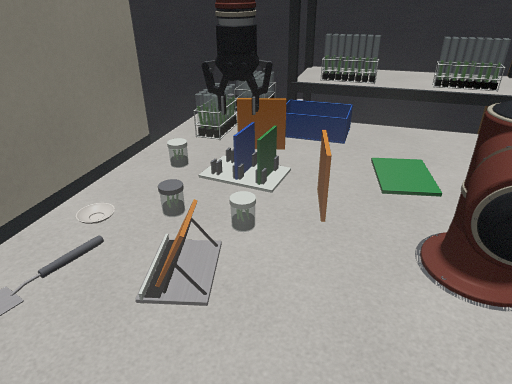

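```bash
python3 - <<'E'
from h import *
th=np.radians(15.2);O=np.array([.5695,.1975])
def rk(P): d=P[:2]-O; return np.array([d@[np.cos(th),np.sin(th)],d@[-np.sin(th),np.cos(th)],P[2]]).round(4)
print("front-bottom +y",rk(atz("top",(124.8,162),.013)))
for z in (.12,.127): print("top +y",rk(atz("top",(117.5,178.2),z)))
# side: top corners and bottom +y corner
print("side bottom +y",rk(atz("side",(110+185/4,170+465/4),.011)))
# direction of top edge
a=atz("top",(95+140/6,125+325/6),.125);b=atz("top",(95+400/6,125+265/6),.125)
print("yaw",np.degrees(np.arctan2(-(a-b)[0],(a-b)[1])))
print("tri top +y",rk(tri(("top",(95+138/6-.5,125+320/6-.5)),("side",(110+290/4-.5,170+263/4-.5)))[0]))
E
```

```text
front-bottom +y [0.0162 0.0586 0.013 ]
top +y [-0.0435  0.061   0.12  ]
top +y [-0.0449  0.0592  0.127 ]
side bottom +y [0.0138 0.0606 0.011 ]
yaw 13.32496312891925
tri top +y [-0.045   0.0589  0.1268]
```

The checks fit: lower edge at about x 13 mm, centre at y ≈ 0, lean ≈ 27°, yaw error ≈ 2°, arm clear. Handing in.

```bash
python3 - <<'E'
from station import finish_job
print(finish_job())
E
```

```text
the job is handed in; nothing more can be done
None
```

The amber pane from the holder is leaning on the wire rack, released, and the job was handed in at about 14 s of the 45 s allowed. `finish_job` reports no verdict, so I have only my own checks to go on.

**What I did:** I lifted the pane out of its slot and set its lower edge on the rubber strip. I then walked its top back onto the wires with the jaws part open, opened them wider and withdrew.

**Last checks, from the side and top cameras:**

| Check | Measured | Required |
|---|---|---|
| Lower edge, rack x | about 13 mm | −4 to 32 mm |
| Middle of pane, rack y | about 0 mm | within 30 mm |
| Lower edge height | contact felt when lowering, about 10 mm | under 20 mm |
| Lean | about 27° | 10 to 36° |
| Width against the rack | about 2° off | within 12° |

- **Other panes:** the blue and green panes look unmoved in their slots.
- **Gripper:** it is open and well clear of everything.
- **Stillness:** I did not measure the pane's speed; it only looked the same in pictures before and after the gripper withdrew.

**What went wrong or disagreed:**
- **First grasp:** it closed on nothing. The real fingertips were about 40 mm higher than the reported tool position, while x and y agreed. I measured this in the images and corrected for it on the second try.
- **Refused moves:** two move calls were rejected because the rows had missing fields.
- **Yaw reading:** the last one came from a partly hidden top edge.

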